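Advance the tube feeder by one turn of its hand wheel

TASK

One turn of the feeder's hand wheel brings the next blood tube in front of the reader. With your fingertips push the wheel clockwise (seen from above) by its upright red handle through exactly one full turn, once only, so that the handle ends over the white mark it started from, and then move clear. Only push the handle, never take it between the fingers; keep off the carriage and its tubes and leave everything else standing where it is.

Things in the scene. Friction and masses are not known exactly. Their poses are not given: they have to be found in the camera images.
- wheel (a joint): turn of the level hand wheel about its upright axis, rad: 0 at the start, grows clockwise seen from above, 2 pi = 6.283 after one full turn. No stop, detent or spring there: it turns freely both ways, rubs lightly (1 to 2 N at the handle starts it) and stays where it is left.
- wheel_axis (a point): point on the wheel's upright axis, 78 mm above the worktop (the hub's top is at 85 mm). The wheel is bare aluminium, level: rim of 136 mm outside diameter, top of the rim 76 mm and of the handle's foot 78 mm above the worktop, three spokes, open between. It stands on a dark round collar of 176 mm diameter, top 55 mm above the worktop, that does not turn.
- handle_mid (a point): middle of the grip of the red upright handle, 105 mm above the worktop. The handle is a round rod 16 mm in diameter that can spin on its own spindle, standing upright on the outer end of one spoke, 60 mm from the wheel's axis; its red part reaches from 82 to 128 mm above the worktop. It goes round with the wheel. Nothing else within 100 mm of the wheel's axis is higher than 85 mm.
- handle: the same red handle; origin: the centre of its foot, 78 mm above the worktop. z up; its x and y spin with the grip and mean nothing.
- start_mark (a point): the one broad white mark (18 x 6 mm, lying radially) on the fixed collar, its middle 78 mm from the wheel's axis, just outside the rim, 55 mm above the worktop. At the start the handle stands over it, that is at the same bearing from the axis; the mark stands at any bearing. The other, finer, grey marks are every 30 degrees.
- feeder: grey base plate 130 x 315 x 12 mm of the tube feeder, fixed to the worktop. Origin: on the worktop, under the wheel's axis; the plate reaches from 70 mm on the +y side to 245 mm on the -y side. The track with the carriage runs along its -y side; a black reader head with a red window, 87 mm high, stands at x = +48 mm, y = -162 mm.
- carriage: blue block 42 x 78 x 45 mm with three tubes in a row along its y, 22 mm apart, driven by the wheel through a screw: it goes 22 mm along the feeder's -y per clockwise turn. Origin: centre of its underside, 16 mm above the worktop, at y = -140 mm of the feeder at the start. Not to be touched.
- tube_1: capped blood tube, violet cap, 17 mm across and 84 mm tall, standing loose in the -y (outer) hole of the blue carriage (its cap top about 105 mm above the worktop). Origin: centre of its underside. Not to be touched.
- tube_2: capped blood tube, red cap, 17 mm across and 84 mm tall, standing loose in the middle hole of the blue carriage (its cap top about 105 mm above the worktop). Origin: centre of its underside. Not to be touched.
- tube_3: capped blood tube, violet cap, 17 mm across and 84 mm tall, standing loose in the +y (nearest the wheel) hole of the blue carriage (its cap top about 105 mm above the worktop). Origin: centre of its underside. Not to be touched.
- sample_cup: sample cup with a yellow lid, 59 mm across, 66 mm tall, loose, on the worktop behind the feeder. Origin: centre of its underside. Bystander.
- control_vial: small white vial with a green cap, 24 mm across, 45 mm tall, loose, on the worktop in front of the feeder. Origin: centre of its underside. Bystander.
- stain_bottle: brown bottle with a black cap, 48 mm across, 104 mm tall, loose, on the worktop behind the far end of the feeder. Origin: centre of its underside. Bystander.

How it is judged (in metres and radians):
On the way:
1. the fingers push the wheel by its red handle, on the way round (value of joint wheel between 1 and 5.6 rad and contact force between the fingers and handle above 0.2 N), for 0.1 s.
At the end, for the whole second after the job is handed in: The wheel rests within 0.12 rad (7 degrees, 7 mm at the handle) of exactly one clockwise turn, so the handle is over the white mark again and the carriage is 22 mm (within 1 mm) further on; the tubes stand seated in the carriage, and cup, vial and bottle stand within 15 mm of where they were (value of joint wheel between 6.1632 and 6.4032 rad and velocity of joint wheel between -0.05 and 0.05 rad/s and y of carriage in the frame of feeder between -0.163 and -0.161 m and angle between each of tube_1, tube_2, tube_3, sample_cup, control_vial, stain_bottle's own z axis and vertical below 0.15 rad and z of each of tube_1, tube_2, tube_3 in the frame of carriage below 0.012 m and distance of each of sample_cup, control_vial, stain_bottle from where it was at the start of the episode below 0.015 m); the robot touches nothing.
It fails at once if the wheel is turned the wrong way by more than 0.3 rad (value of joint wheel below -0.3 rad).
It fails at once if the wheel is pushed more than 0.5 rad beyond one turn (value of joint wheel above 6.7832 rad).
It fails at once if the handle is taken between the fingers (horizontal distance between the grasp point and handle_mid below 0.01 m and height (world z) of the grasp point below 0.14 m).
It fails at once if the carriage or a tube in it is touched, or a tube comes out of its seat (contact force between any of the arm, the fingers and carriage above 1 N or contact force between any of the arm, the fingers and tube_1 above 1 N or contact force between any of the arm, the fingers and tube_2 above 1 N or contact force between any of the arm, the fingers and tube_3 above 1 N or z of any of tube_1, tube_2, tube_3 in the frame of carriage above 0.02 m).
It fails at once if the cup, the vial or the bottle is moved more than 15 mm or lifted (distance of any of sample_cup, control_vial, stain_bottle from where it was at the start of the episode above 0.015 m).
It also fails if it takes over 51 s, if anything falls off the work surface, if the arm or the gripper's body presses on something with over 40 N, if the wrist force passes 120 N, or if a joint passes its speed limit or range.

ROBOT

A 6-joint arm with a two-finger parallel gripper is mounted at the origin on a cart in front of the work surface, level with it; the furniture and walls round the work are solid. World frame = base frame: x ahead of the robot, y to its left, z up, the work surface at z = 0. Lengths are in mm, angles in rad, forces in N, time in s.
With the tool pointing down it reaches from about 350 to 925 mm from the base axis. Payload 6.4 kg.
Tool frame: the origin (TCP) lies at the very end of the fingers, on their centre line; the grasp point (between the pads) lies 19 mm behind it; z points along the fingers, y is the line along which they close (so a half turn about z gives the same grasp; the last joint's range is limited). The gripper opens to 94 mm and grips with 3 to 60 N. Pads are 16 mm wide; open, the fingers measure 119 mm over their backs; the gripper's body (75 mm by 177 mm) begins 78 mm behind the grasp point.
Start: joints at [0.946, 0.245, 1.558, -0, 1.339, -0.174], TCP at [283.195, 585.077, 205.455] pointing down, gripper open.
Joint ranges: [-3.13, 3.13], [-1.02, 2.26], [0.13, 2.54], [-0.95, 4.09], [0.21, 2.88], [-2.74, 2.74]. Speed limits (rad/s): [2.57, 2.57, 3.14, 3.14, 3.14, 3.14].

INTERFACE

Orientations are given as a 3x3 rotation matrix whose columns are the frame's x, y, z axes.
In Python, from station import readout, eyes, workorder gives the robot as it stands. The module is installed in compiled form; this text tells all that it offers.
- The arm moves only by the tool servo_tool, never from a script. Its argument "rows" is a list of rows, each an object with "dp": the shift along the world's x, y, z in m, a list of three; "rot": the turn, a rotation vector about the world's x, y, z in rad, a list of three. In form: [{"dp": [x, y, z], "rot": [ax, ay, az]}, ...]. A call has 1 to 8 rows; each row is the pose to reach, as a shift and turn from the pose commanded when the call began; what a row does not reach only later rows make up. A row lasts 1/12 s, in which the tool goes at most 41.7 mm and 7.16 degrees, less where a joint would pass 70% of its speed; a pose out of reach is approached as far as the arm can. A call with a gripper value outside its range is refused whole. "grip" is the opening, from 0 (shut) to 1 (fully open), set as the call begins (left out, the last holds). The fingers move at their own pace and stop on an object; "force" is the grip in N (left out, the last holds). Time passes only in rows, so rows that repeat a pose let the fingers close. It gives the time, the measured TCP pose, the force, the opening and the grip force at its end, in the units of the state.
- readout.get_state(): the state, without advancing time (a new reading comes with each control period).
- eyes.camera(name): name is "scene" or "top" or "wrist"; returns a dict with "frame" (420x560x3 uint8, blue, green, red), "range_z" (420x560 float32, mm along the optical axis (not along the pixel's ray), 0 where there is no reading), "fx", "fy", "cx", "cy" (pixels), "world_to_cam" (4x4, takes a point from world to camera coordinates). Camera axes: x right, y down, z forward; pixel columns grow to the right and rows downward; lengths in mm; the calibration is good to about 2 mm. A picture is of the moment at which its call begins.
- workorder.hand_in(): hands the job in; it is judged then, once.
The state is a dict: "time_s": time; "joint_pos": joint angles; "joint_vel": joint speeds; "joint_efforts": joint torques, N m; "ee_pos": TCP position; "orientation": TCP orientation; "ft_force": force on the tool from outside, world axes, zero at the start; "wrist_torque": the same for the moment, N m; "gripper_width": opening from 0.0 (shut) to 1.0 (fully open); "finger_force": force on a finger pad.
Only numpy, scipy, OpenCV 4.12 (cv2) and the standard library are available. Lean on these libraries where they do the work, as an engineer would, in place of code of your own. Each camera call takes 0.05 s, during which the arm holds its last target. There are 200 camera calls.

## Working session

There is one attempt and no reset: what is moved stays moved. The work goes in short steps, Python scripts to look and compute and a tool call to move; the robot and the scene stay as the last step left them, time stands still between calls to the robot, and variables do not carry over. Pictures are saved under pics/ and viewed, at most 10 in all, crops included, and the job is handed in when it is done.

Besides the shell and the picture viewer there is one more tool, called after "Request:" as name([rows], argument=value, ...), one row to a line, values as JSON. servo_tool: Moves the arm, as the interface text tells. Its arguments: {"type":"object","properties":{"rows":{"type":"array","items":{"type":"object","properties":{"dp":{"type":"array","items":{"type":"number"}},"rot":{"type":"array","items":{"type":"number"}}}}},"grip":{"type":"number"},"force":{"type":"number"}},"required":["rows"]}

```bash
mkdir -p pics; python3 - <<'E'
from station import readout, eyes
import cv2,numpy as np
for n in("top","scene"):
    c=eyes.camera(n);cv2.imwrite(f"pics/{n}1.png",c["frame"]);np.savez(f"{n}1.npz",**c)
    print(n,c["fx"],c["cx"],c["cy"],np.linalg.inv(c["world_to_cam"]).round(3).tolist())
s=readout.get_state();print(s["time_s"],s["orientation"],s["gripper_width"])
E
```

```text
top 511.4501378526494 281.015280293564 208.9427949287761 [[-0.002, -0.995, 0.095, 494.467], [-1.0, 0.002, 0.001, -192.838], [-0.001, -0.095, -0.995, 1023.182], [0.0, 0.0, 0.0, 1.0]]
scene 531.6500652341373 276.43382885424614 206.34779684544117 [[0.412, -0.433, 0.802, -142.413], [-0.911, -0.177, 0.372, -530.608], [-0.019, -0.884, -0.467, 504.39], [0.0, 0.0, 0.0, 1.0]]
0.1 [[-9.00127874e-01  4.35624696e-01 -9.66566807e-04]
 [ 4.35625689e-01  9.00126833e-01 -1.39426958e-03]
 [ 2.62654459e-04 -1.67608224e-03 -9.99998561e-01]] 0.9999948121149219
```

View pics/top1.png

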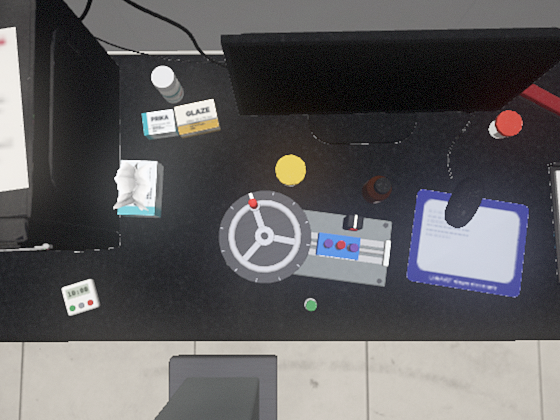

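View pics/scene1.png

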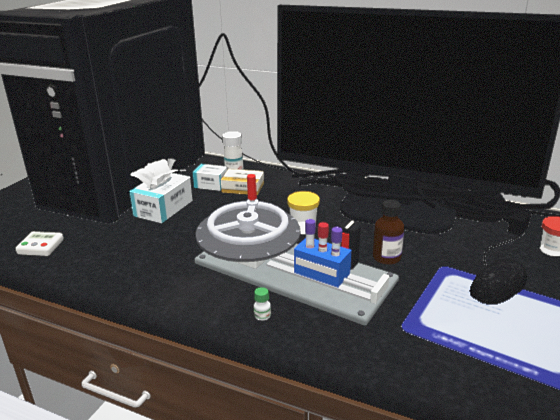

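The top view shows the wheel hub near (264,236), the red handle near (253,203), the cup at (291,170), and the carriage to the right. I'll enlarge it to get exact positions.

```bash
cat > h.py <<'E'
import numpy as np
def w(c,u,v,z):
    "pixel -> world at height z"
    T=np.linalg.inv(c["world_to_cam"]);d=T[:3,:3]@[(u-c["cx"])/c["fx"],(v-c["cy"])/c["fy"],1];o=T[:3,3]
    return (o+d*(z-o[2])/d[2]).round(1)
E
python3 - <<'E'
import cv2,numpy as np;from h import w
c=dict(np.load("top1.npz"));f=c["frame"]
cv2.imwrite("pics/crop.png",cv2.resize(f[150:320,210:400],None,fx=4,fy=3.5*4/3.5,interpolation=cv2.INTER_CUBIC)[:600])
hsv=cv2.cvtColor(f,cv2.COLOR_BGR2HSV).astype(int)
m=((hsv[...,0]<8)|(hsv[...,0]>172))&(hsv[...,1]>150)&(hsv[...,2]>90)
n,l,s,ce=cv2.connectedComponentsWithStats(m.astype(np.uint8))
for a,b in zip(s[1:],ce[1:]):
    if a[4]>8: print(a,b.round(1),w(c,*b,128))
print("hub",w(c,264,236,85),"cup",w(c,291,170,66),"vial",w(c,310.5,305,45),"bottle",w(c,378,188,104),"cap3",w(c,327.5,244,105))
E
```

```text
[523  84  37  29 470] [542.9  97. ] [ 781.1 -662.7  128. ]
[495 110  27  26 530] [508.3 122.7] [ 734.2 -598.5  128. ]
[249 199   8   9  52] [252.6 202.8] [ 590.9 -142.3  128. ]
[350 228   7   3  10] [352.9 228.9] [ 544.8 -318.2  128. ]
[337 242   8   7  25] [341.1 244.6] [ 517.4 -297.2  128. ]
[ 88 301   5   4  16] [ 89.8 302.3] [418.5 138.5 128. ]
hub [ 534.4 -161.    85. ] cup [ 660.1 -211.3   66. ] vial [ 405.8 -247.6   45. ] bottle [ 620.2 -368.1  104. ] cap3 [ 519.  -275.5  105. ]
```

View pics/crop.png

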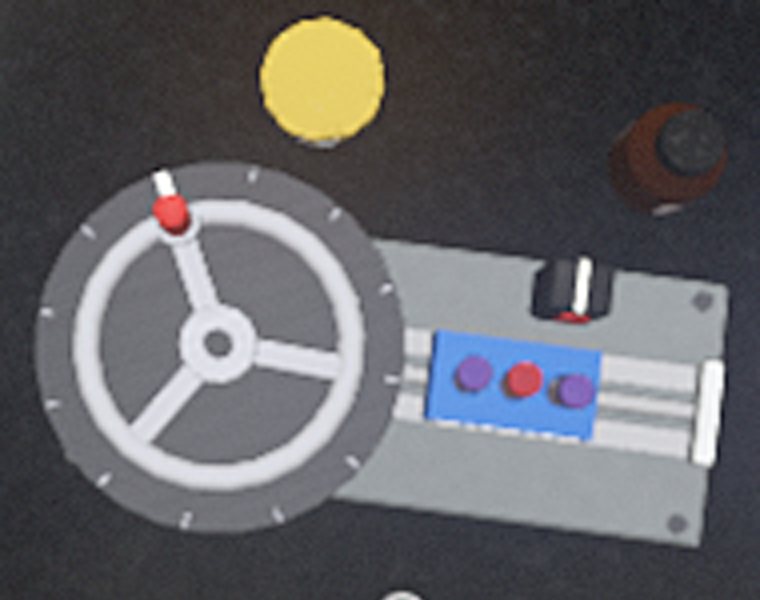

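```bash
python3 - <<'E'
import numpy as np;from h import w
c=dict(np.load("top1.npz"))
p=lambda x,y:(210+x/4-.4,150+y/4-.4)
for n,q,z in(("hub",(218,343),85),("rim",(218,344.5),76),("collar",(221,347.5),55),("mark",(165,186),55),("handle top",(171,207),128),("foot",(178,228),78)):print(n,w(c,*p(*q),z))
# cloud of tall things
v,u=np.mgrid[:420,:560];z=c["range_z"];k=z>0
P=np.stack([(u-c["cx"])/c["fx"]*z,(v-c["cy"])/c["fy"]*z,z,np.ones_like(z)],-1)[k]@np.linalg.inv(c["world_to_cam"]).T
for y0 in range(-500,400,100):
    q=P[(P[:,1]>y0)&(P[:,1]<y0+100)&(P[:,2]>150)&(P[:,0]>200)]
    if len(q):print(y0,"minx",np.percentile(q[:,0],1).round(),"zmax",q[:,2].max().round())
E
```

```text
hub [ 535.6 -161.2   85. ]
rim [ 535.3 -160.9   76. ]
collar [ 534.8 -161.6   55. ]
mark [ 611.8 -134.8   55. ]
handle top [ 593.6 -141.8  128. ]
foot [ 589.3 -142.3   78. ]
-500 minx 768.0 zmax 383.0
-400 minx 766.0 zmax 383.0
-300 minx 764.0 zmax 384.0
-200 minx 763.0 zmax 384.0
-100 minx 896.0 zmax 208.0
0 minx 898.0 zmax 249.0
100 minx 512.0 zmax 394.0
200 minx 506.0 zmax 304.0
```

Request:
servo_tool([
  {"dp": [0.01, -0.04, 0], "rot": [0, 0, 0.06]},
  {"dp": [0.02, -0.08, 0], "rot": [0, 0, 0.12]},
  {"dp": [0.03, -0.12, 0], "rot": [0, 0, 0.18]},
  {"dp": [0.04, -0.16, 0], "rot": [0, 0, 0.24]},
  {"dp": [0.05, -0.2, 0], "rot": [0, 0, 0.3]},
  {"dp": [0.06, -0.24, 0], "rot": [0, 0, 0.36]},
  {"dp": [0.07, -0.28, 0], "rot": [0, 0, 0.42]},
  {"dp": [0.08, -0.32, 0], "rot": [0, 0, 0.45]},
], grip=0)

```text
time_s: 0.77
ee_pos: [362.8, 263.2, 205.1]
orientation: [[-1.0, -0.002, -0.0], [-0.002, 1.0, -0.0], [0.0, -0.0, -1.0]]
ft_force: [1.3, -0.1, -0.1]
gripper_width: 0.469
finger_force: 0.0
```

Request:
servo_tool([
  {"dp": [0.005, -0.04, 0], "rot": [0, 0, 0]},
  {"dp": [0.01, -0.08, 0], "rot": [0, 0, 0]},
  {"dp": [0.015, -0.12, 0], "rot": [0, 0, 0]},
  {"dp": [0.02, -0.16, 0], "rot": [0, 0, 0]},
  {"dp": [0.025, -0.2, 0], "rot": [0, 0, 0]},
  {"dp": [0.03, -0.24, 0], "rot": [0, 0, 0]},
  {"dp": [0.035, -0.28, 0], "rot": [0, 0, 0]},
  {"dp": [0.04, -0.32, 0], "rot": [0, 0, 0]},
])

```text
time_s: 1.43
ee_pos: [402.7, -56.9, 205.4]
orientation: [[-1.0, 0.001, 0.0], [0.001, 1.0, -0.0], [-0.0, -0.0, -1.0]]
ft_force: [0.9, 0.5, -0.4]
gripper_width: 0.004
finger_force: 0.0
```

Request:
servo_tool([
  {"dp": [0.035, -0.01, 0], "rot": [0, 0, 0]},
  {"dp": [0.07, -0.02, 0], "rot": [0, 0, 0]},
  {"dp": [0.105, -0.03, 0], "rot": [0, 0, 0]},
  {"dp": [0.14, -0.045, 0], "rot": [0, 0, 0]},
  {"dp": [0.166, -0.057, 0], "rot": [0, 0, 0]},
  {"dp": [0.166, -0.057, 0], "rot": [0, 0, 0]},
])

```text
time_s: 1.93
ee_pos: [572.0, -113.9, 204.1]
orientation: [[-1.0, 0.002, -0.001], [0.002, 1.0, 0.0], [0.001, 0.0, -1.0]]
ft_force: [-0.6, 0.5, -0.7]
gripper_width: 0.01
finger_force: 0.0
```

Request:
servo_tool([
  {"dp": [0, 0, -0.03], "rot": [0, 0, 0]},
  {"dp": [0, 0, -0.06], "rot": [0, 0, 0]},
  {"dp": [0, 0, -0.09], "rot": [0, 0, 0]},
  {"dp": [0, 0, -0.112], "rot": [0, 0, 0]},
  {"dp": [0, 0, -0.112], "rot": [0, 0, 0]},
  {"dp": [0, 0, -0.112], "rot": [0, 0, 0]},
])

```text
time_s: 2.43
ee_pos: [567.8, -111.3, 92.5]
orientation: [[-1.0, 0.001, -0.003], [0.001, 1.0, 0.001], [0.003, 0.001, -1.0]]
ft_force: [0.8, -0.2, 0.1]
gripper_width: 0.011
finger_force: 0.0
```

```bash
python3 - <<'E'
from station import readout, eyes
import cv2,numpy as np
a=eyes.camera("top");b=eyes.camera("wrist");d=eyes.camera("scene")
cv2.imwrite("pics/m1.png",np.hstack([cv2.resize(a["frame"][150:300,200:340],None,fx=2.8,fy=2.8),b["frame"][:,80:460]]))
s=readout.get_state();print(s["time_s"],s["ee_pos"],s["joint_pos"])
A=np.array([535.2,-161.2])
# lag 36 deg ahead of nothing: print path offsets, 48 rows of 7.5 deg from bearing 55
th=np.radians(55-7.5*np.arange(0,57));P=np.c_[np.cos(th),np.sin(th)]*.06
for i in range(0,56,8):print(i,[[round(float(x),3) for x in P[i+k]-P[i]] for k in range(1,9)])
E
```

```text
2.5833 [ 570.49841108 -112.37274377   95.82649198] [-3.89376131e-01  2.08416622e-01  1.81515008e+00  2.56699095e-05
  1.11422683e+00 -1.95950799e+00]
0 [[0.006, -0.005], [0.012, -0.011], [0.016, -0.017], [0.02, -0.024], [0.023, -0.031], [0.025, -0.039], [0.026, -0.047], [0.025, -0.054]]
8 [[-0.001, -0.008], [-0.003, -0.015], [-0.007, -0.022], [-0.011, -0.029], [-0.016, -0.035], [-0.021, -0.041], [-0.028, -0.045], [-0.034, -0.049]]
16 [[-0.007, -0.003], [-0.015, -0.005], [-0.023, -0.006], [-0.031, -0.005], [-0.038, -0.004], [-0.046, -0.002], [-0.053, 0.001], [-0.06, 0.005]]
24 [[-0.006, 0.005], [-0.012, 0.011], [-0.016, 0.017], [-0.02, 0.024], [-0.023, 0.031], [-0.025, 0.039], [-0.026, 0.047], [-0.025, 0.054]]
32 [[0.001, 0.008], [0.003, 0.015], [0.007, 0.022], [0.011, 0.029], [0.016, 0.035], [0.021, 0.041], [0.028, 0.045], [0.034, 0.049]]
40 [[0.007, 0.003], [0.015, 0.005], [0.023, 0.006], [0.031, 0.005], [0.038, 0.004], [0.046, 0.002], [0.053, -0.001], [0.06, -0.005]]
48 [[0.006, -0.005], [0.012, -0.011], [0.016, -0.017], [0.02, -0.024], [0.023, -0.031], [0.025, -0.039], [0.026, -0.047], [0.025, -0.054]]
```

View pics/m1.png

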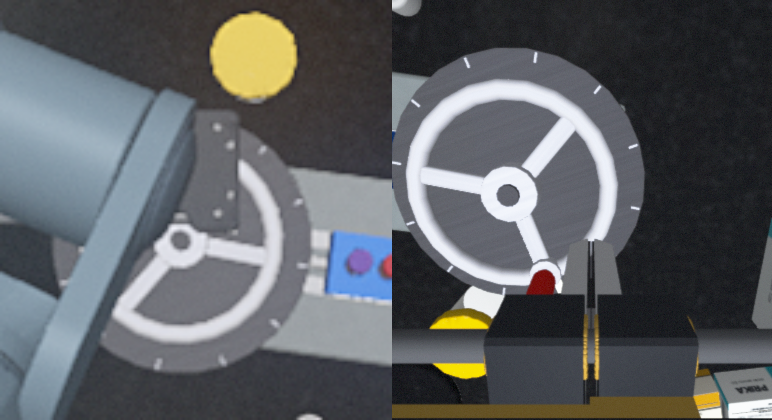

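Request:
servo_tool([
  {"dp": [0.006, -0.005, 0], "rot": [0, 0, 0]},
  {"dp": [0.012, -0.011, 0], "rot": [0, 0, 0]},
  {"dp": [0.016, -0.017, 0], "rot": [0, 0, 0]},
  {"dp": [0.02, -0.024, 0], "rot": [0, 0, 0]},
  {"dp": [0.023, -0.031, 0], "rot": [0, 0, 0]},
  {"dp": [0.025, -0.039, 0], "rot": [0, 0, 0]},
  {"dp": [0.026, -0.047, 0], "rot": [0, 0, 0]},
  {"dp": [0.025, -0.054, 0], "rot": [0, 0, 0]},
])

```text
time_s: 3.25
ee_pos: [594.4, -166.9, 93.4]
orientation: [[-1.0, 0.001, 0.0], [0.001, 1.0, 0.0], [-0.0, 0.0, -1.0]]
ft_force: [0.4, 2.3, 1.8]
gripper_width: 0.007
finger_force: 1.2
```

Request:
servo_tool([
  {"dp": [-0.001, -0.008, 0], "rot": [0, 0, 0]},
  {"dp": [-0.003, -0.015, 0], "rot": [0, 0, 0]},
  {"dp": [-0.007, -0.022, 0], "rot": [0, 0, 0]},
  {"dp": [-0.011, -0.029, 0], "rot": [0, 0, 0]},
  {"dp": [-0.016, -0.035, 0], "rot": [0, 0, 0]},
  {"dp": [-0.021, -0.041, 0], "rot": [0, 0, 0]},
  {"dp": [-0.028, -0.045, 0], "rot": [0, 0, 0]},
  {"dp": [-0.034, -0.049, 0], "rot": [0, 0, 0]},
])

```text
time_s: 3.92
ee_pos: [559.5, -215.6, 93.4]
orientation: [[-1.0, 0.001, 0.0], [0.001, 1.0, -0.0], [-0.0, -0.0, -1.0]]
ft_force: [1.9, 0.2, -0.6]
gripper_width: 0.004
finger_force: 0.9
```

```bash
python3 - <<'E'
from station import readout, eyes
import cv2,numpy as np
a=eyes.camera("top");b=eyes.camera("wrist")
cv2.imwrite("pics/m2.png",np.hstack([cv2.resize(a["frame"][150:300,200:340],None,fx=2.8,fy=2.8),b["frame"][:,80:460]]))
s=readout.get_state();print(s["time_s"],s["ee_pos"],s["ft_force"])
E
```

```text
4.0167 [ 558.90135832 -215.63036116   93.29694392] [ 0.45238337  0.39268835 -0.51764641]
```

View pics/m2.png

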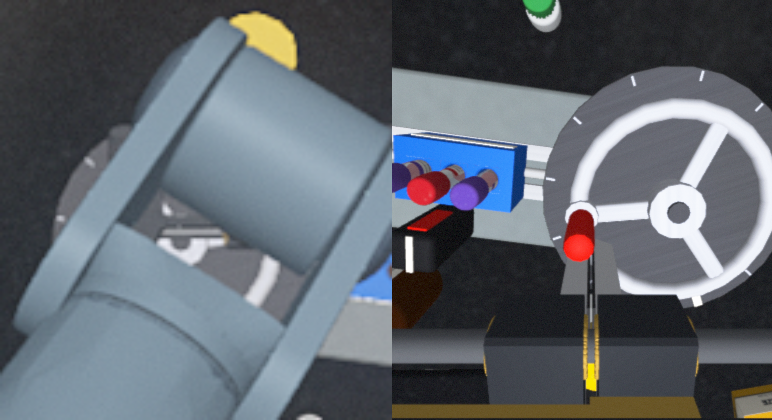

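The wrist view shows the handle at (578,235), in front of the fingertips and being pushed round. The tubes are well clear of the fingers, so I'll carry on.

Request:
servo_tool([
  {"dp": [-0.007, -0.003, 0], "rot": [0, 0, 0]},
  {"dp": [-0.015, -0.005, 0], "rot": [0, 0, 0]},
  {"dp": [-0.023, -0.006, 0], "rot": [0, 0, 0]},
  {"dp": [-0.031, -0.005, 0], "rot": [0, 0, 0]},
  {"dp": [-0.038, -0.004, 0], "rot": [0, 0, 0]},
  {"dp": [-0.046, -0.002, 0], "rot": [0, 0, 0]},
  {"dp": [-0.053, 0.001, 0], "rot": [0, 0, 0]},
  {"dp": [-0.06, 0.005, 0], "rot": [0, 0, 0]},
])

```text
time_s: 4.68
ee_pos: [499.6, -209.9, 93.6]
orientation: [[-1.0, 0.001, 0.0], [0.001, 1.0, -0.001], [-0.0, -0.001, -1.0]]
ft_force: [2.5, 0.1, -0.5]
gripper_width: 0.005
finger_force: 1.2
```

Request:
servo_tool([
  {"dp": [-0.006, 0.005, 0], "rot": [0, 0, 0]},
  {"dp": [-0.012, 0.011, 0], "rot": [0, 0, 0]},
  {"dp": [-0.016, 0.017, 0], "rot": [0, 0, 0]},
  {"dp": [-0.02, 0.024, 0], "rot": [0, 0, 0]},
  {"dp": [-0.023, 0.031, 0], "rot": [0, 0, 0]},
  {"dp": [-0.025, 0.039, 0], "rot": [0, 0, 0]},
  {"dp": [-0.026, 0.047, 0], "rot": [0, 0, 0]},
  {"dp": [-0.025, 0.054, 0], "rot": [0, 0, 0]},
])

```text
time_s: 5.35
ee_pos: [475.0, -155.1, 93.5]
orientation: [[-1.0, 0.001, -0.0], [0.001, 1.0, -0.0], [0.0, -0.0, -1.0]]
ft_force: [0.6, -2.7, -0.3]
gripper_width: 0.008
finger_force: 1.3
```

Request:
servo_tool([
  {"dp": [0.001, 0.008, 0], "rot": [0, 0, 0]},
  {"dp": [0.003, 0.015, 0], "rot": [0, 0, 0]},
  {"dp": [0.007, 0.022, 0], "rot": [0, 0, 0]},
  {"dp": [0.011, 0.029, 0], "rot": [0, 0, 0]},
  {"dp": [0.016, 0.035, 0], "rot": [0, 0, 0]},
  {"dp": [0.021, 0.041, 0], "rot": [0, 0, 0]},
  {"dp": [0.028, 0.045, 0], "rot": [0, 0, 0]},
  {"dp": [0.034, 0.049, 0], "rot": [0, 0, 0]},
])

```text
time_s: 6.02
ee_pos: [509.6, -106.2, 93.1]
orientation: [[-1.0, 0.0, -0.001], [0.0, 1.0, 0.0], [0.001, 0.0, -1.0]]
ft_force: [-1.0, -0.5, 0.5]
gripper_width: 0.006
finger_force: 0.9
```

```bash
python3 - <<'E'
from station import readout, eyes
import cv2,numpy as np
b=eyes.camera("wrist");np.savez("w3.npz",**b)
cv2.imwrite("pics/m3.png",b["frame"])
s=readout.get_state();print(s["time_s"],s["ee_pos"],s["ft_force"],s["joint_pos"][5])
E
```

```text
6.0667 [ 510.66235422 -105.89162853   93.3660608 ] [-0.06123657  0.63293003  0.05342969] -1.9935620332793011
```

View pics/m3.png

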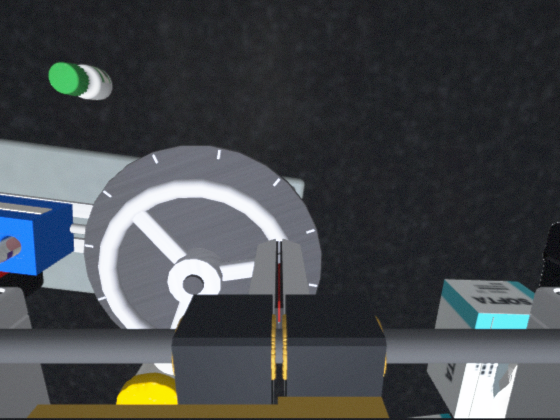

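The fingers hide the handle in this view. Its spoke runs from the hub at (193,284) to the right, a bearing of about 100°, as expected. I'll push on, slowing toward the end.

Request:
servo_tool([
  {"dp": [0.008, 0.003, 0], "rot": [0, 0, 0]},
  {"dp": [0.016, 0.005, 0], "rot": [0, 0, 0]},
  {"dp": [0.024, 0.0055, 0], "rot": [0, 0, 0]},
  {"dp": [0.0325, 0.005, 0], "rot": [0, 0, 0]},
  {"dp": [0.04, 0.004, 0], "rot": [0, 0, 0]},
  {"dp": [0.046, 0.002, 0], "rot": [0, 0, 0]},
  {"dp": [0.051, 0, 0], "rot": [0, 0, 0]},
  {"dp": [0.0545, -0.002, 0], "rot": [0, 0, 0]},
])

```text
time_s: 6.73
ee_pos: [564.1, -109.2, 93.2]
orientation: [[-1.0, 0.001, -0.0], [0.001, 1.0, 0.0], [0.0, 0.0, -1.0]]
ft_force: [-3.2, 1.2, -0.4]
gripper_width: 0.003
finger_force: 1.3
```

```bash
cat > ang.py <<'E'
# spoke bearings from wrist camera: sample brightness on circles r=30..48 at spoke height
from station import readout, eyes
import numpy as np,cv2,sys
b=eyes.camera("wrist");cv2.imwrite("pics/"+sys.argv[1],b["frame"])
g=cv2.cvtColor(b["frame"],cv2.COLOR_BGR2GRAY);A=np.array([535.2,-161.2])
d=np.arange(0,360,1.);t=np.radians(d);S=[]
for r in range(26,46,3):
    Q=np.c_[A[0]+r*np.cos(t),A[1]+r*np.sin(t),np.full(360,74.),np.ones(360)]@b["world_to_cam"].T
    uv=(Q[:,:2]/Q[:,2:3]*[b["fx"],b["fy"]]+[b["cx"],b["cy"]]).astype(np.float32)
    S.append(cv2.remap(g,uv[None,:,0],uv[None,:,1],cv2.INTER_LINEAR)[0])
m=np.mean(S,0);on=m>165
print("bright:",[(int(k[0]),int(k[-1])) for k in np.split(d[on],np.where(np.diff(d[on])>1)[0]+1)])
s=readout.get_state();print(s["time_s"],s["ee_pos"].round(1),s["ft_force"].round(1))
E
python3 ang.py m4.png
```

```text
bright: [(30, 48), (152, 170), (273, 291)]
6.7833 [ 564.8 -109.6   93.5] [-0.9 -0.1 -0.3]
```

View pics/m4.png

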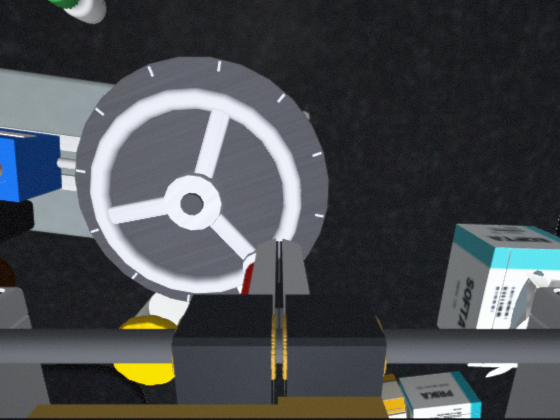

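The spokes put the handle at a bearing of about 40.5°, trailing roughly 21° ahead of the fingers. It still has about 21.5° to go.

Request:
servo_tool([
  {"dp": [0.0027, -0.0016, 0], "rot": [0, 0, 0]},
  {"dp": [0.0053, -0.0034, 0], "rot": [0, 0, 0]},
  {"dp": [0.0078, -0.0052, 0], "rot": [0, 0, 0]},
  {"dp": [0.0103, -0.0072, 0], "rot": [0, 0, 0]},
  {"dp": [0.0125, -0.0093, 0], "rot": [0, 0, 0]},
  {"dp": [0.0137, -0.0104, 0], "rot": [0, 0, 0]},
  {"dp": [0.0137, -0.0104, 0], "rot": [0, 0, 0]},
  {"dp": [0.0137, -0.0104, 0], "rot": [0, 0, 0]},
])

```text
time_s: 7.45
ee_pos: [577.9, -119.6, 93.7]
orientation: [[-1.0, 0.001, 0.001], [0.001, 1.0, -0.001], [-0.001, -0.001, -1.0]]
ft_force: [0.4, 0.9, 0.7]
gripper_width: 0.009
finger_force: 0.1
```

```bash
python3 ang.py m5.png
```

```text
bright: [(12, 30), (134, 151), (256, 274)]
7.5 [ 577.9 -119.6   93.8] [ 0.7 -0.6  0.3]
```

View pics/m5.png

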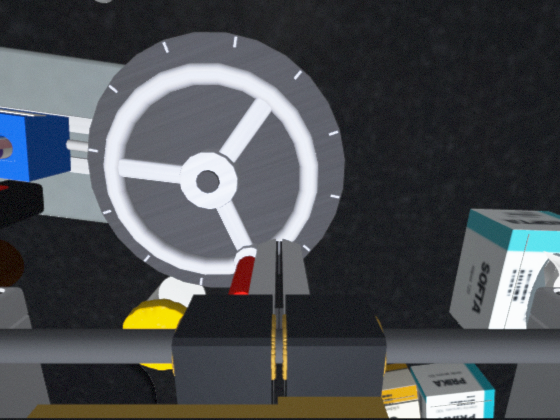

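By the spokes the handle is 2–4° short of the mark. I'll give it a final small nudge, back away, and compare with the starting top image.

Request:
servo_tool([
  {"dp": [0.001, -0.001, 0], "rot": [0, 0, 0]},
  {"dp": [0.002, -0.0022, 0], "rot": [0, 0, 0]},
  {"dp": [0.002, -0.0022, 0], "rot": [0, 0, 0]},
  {"dp": [0.0, 0.005, 0], "rot": [0, 0, 0]},
  {"dp": [-0.006, 0.02, 0], "rot": [0, 0, 0]},
  {"dp": [-0.006, 0.025, 0.02], "rot": [0, 0, 0]},
  {"dp": [-0.006, 0.025, 0.055], "rot": [0, 0, 0]},
  {"dp": [-0.006, 0.025, 0.09], "rot": [0, 0, 0]},
])

```text
time_s: 8.17
ee_pos: [569.6, -92.2, 182.8]
orientation: [[-1.0, -0.0, -0.004], [-0.0, 1.0, 0.001], [0.004, 0.001, -1.0]]
ft_force: [1.0, -0.5, 0.5]
gripper_width: 0.006
finger_force: 0.0
```

Request:
servo_tool([
  {"dp": [-0.035, 0.01, 0.02], "rot": [0, 0, 0]},
  {"dp": [-0.07, 0.02, 0.02], "rot": [0, 0, 0]},
  {"dp": [-0.1, 0.04, 0.02], "rot": [0, 0, 0]},
  {"dp": [-0.13, 0.06, 0.02], "rot": [0, 0, 0]},
  {"dp": [-0.15, 0.09, 0.02], "rot": [0, 0, 0]},
  {"dp": [-0.17, 0.12, 0.02], "rot": [0, 0, 0]},
  {"dp": [-0.18, 0.15, 0.02], "rot": [0, 0, 0]},
  {"dp": [-0.18, 0.15, 0.02], "rot": [0, 0, 0]},
])

```text
time_s: 8.83
ee_pos: [388.8, 59.9, 202.9]
orientation: [[-1.0, -0.005, 0.0], [-0.005, 1.0, 0.001], [-0.0, 0.001, -1.0]]
ft_force: [0.3, -1.1, -0.2]
gripper_width: 0.003
finger_force: 0.0
```

```bash
python3 - <<'E'
from station import readout, eyes
import cv2,numpy as np;from h import w
a0=dict(np.load("top1.npz"));a=eyes.camera("top")
A=np.array([535.2,-161.2])
f=[x["frame"][150:320,210:400] for x in(a0,a)]
cv2.imwrite("pics/m6.png",np.hstack([cv2.resize(x[:,:100],None,fx=3.5,fy=3.5,interpolation=cv2.INTER_CUBIC) for x in f]))
d=np.arange(0,360,.25);t=np.radians(d)
for c in(a0,a):
    hsv=cv2.cvtColor(c["frame"],cv2.COLOR_BGR2HSV).astype(int)
    m=((hsv[...,0]<8)|(hsv[...,0]>172))&(hsv[...,1]>150)&(hsv[...,2]>90);m[:,:235]=0;m[:,300:]=0;m[:185]=0;m[225:]=0
    y,x=np.nonzero(m);p=w(c,x.mean(),y.mean(),115)[:2]-A if len(x) else [0,0]
    g=cv2.cvtColor(c["frame"],cv2.COLOR_BGR2GRAY);S=[]
    for r in range(26,46,3):
        Q=np.c_[A[0]+r*np.cos(t),A[1]+r*np.sin(t),0*t+74,0*t+1]@c["world_to_cam"].T
        uv=(Q[:,:2]/Q[:,2:3]*[c["fx"],c["fy"]]+[c["cx"],c["cy"]]).astype(np.float32)
        S.append(cv2.remap(g,uv[None,:,0],uv[None,:,1],cv2.INTER_LINEAR)[0])
    on=np.mean(S,0)>150
    print(len(x),"handle",np.degrees(np.arctan2(p[1],p[0])).round(1),[(k[0]+k[-1])/2 for k in np.split(d[on],np.where(np.diff(d[on])>1)[0]+1)])
s=readout.get_state();print(s["time_s"],s["ee_pos"].round(1),s["ft_force"].round(1))
E
```

```text
52 handle 19.0 [np.float64(18.875), np.float64(138.25), np.float64(259.75)]
52 handle 20.8 [np.float64(20.375), np.float64(139.625), np.float64(261.0)]
8.8833 [389.9  58.1 203.2] [ 0.8 -0.7 -0.7]
```

View pics/m6.png

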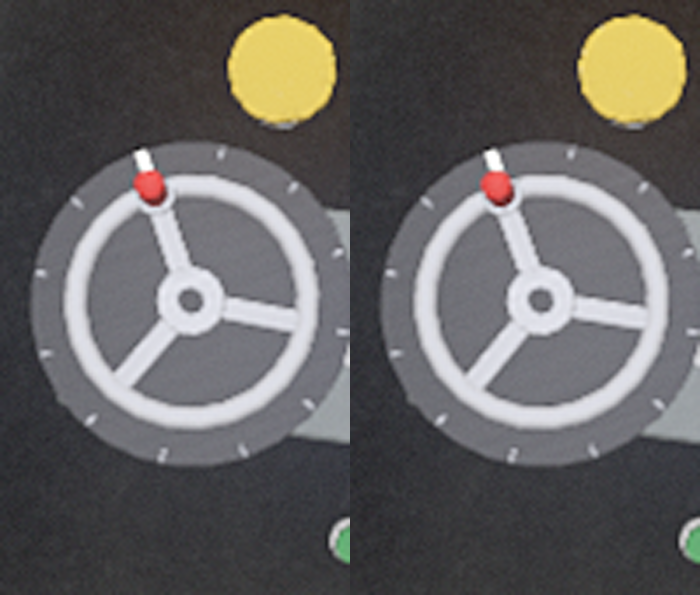

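The handle is back over the white mark, about 1.5° short of a full turn with 7° allowed. The cup and the vial look unmoved, and the arm is clear.

```bash
python3 -c "
from station import workorder
print(workorder.hand_in())"
```

```text
the job is handed in; nothing more can be done
None
```

I pushed the wheel one full clockwise turn by its red handle; it rests over the white mark, about 1.5° short of exact (7° allowed), the arm is clear, and the job is handed in (no verdict was returned).

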